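Dock a tote of circuit boards over the sill

TASK

Dock the black tote of circuit boards without carrying it: raise only the end facing the dock, rest that edge gently on the dock's yellow sill with the other end still on the bench, and let go. Then push the tote from behind over the sill and gently against the sprung buffer until its rear edge drops behind the sill, so that it lies flat on the deck, held between sill and buffer. Do not ram or jam the tote, tip the boards out or disturb anything else on the bench.

Things in the scene. Friction and masses are not known exactly. Their poses are not given: they have to be found in the camera images.
- tote: Black open box, 180 long (x) x 120 wide (y) x 60 high, five green boards fixed upright across its middle (x -32 to +35, tops 6 below the rim). Origin: centre of the underside, z up; +x points to the leading end, which faces the dock within 40 degrees at the start. Flat outer faces. 0.5 to 0.9 kg, centre of mass in the middle; friction varies.
- lead_edge (a point): Middle of the bottom edge of the tote's leading end, 90 mm along +x from its origin. Above it, the upper 32 mm of the end wall is a moulded grip 50 wide and 12 thick (x = 78 to 90 from the origin), with 40 mm free inside it before the boards.
- tail_edge (a point): Middle of the bottom edge of the tote's rear end, 90 mm along -x. The rear wall has the same moulded grip as the leading end. Once the tote's middle has passed the sill it tips forward by itself, if its rear is free to rise; fingers pressed hard on the rear wall hold it down by friction and it jams on the sill.
- dock: Aluminium base plate, 200 x 190 x 4, fixed on the bench. Origin at bench height; +x is the way the tote goes in. A blue-grey steel bay is clamped on it through slots, up to 15 mm forward or back along x as one piece; that shift is not in the readings. Bay: side rails 36 high and 128 apart, flared mouth ending 25 mm before the sill, back plate 52 high.
- sill (a point): Point on the bench under the inner face of the sill, at dock x = -90 (the bay shift of up to 15 mm is not included). The sill is a fixed step across the mouth, 8 thick (outer face at dock x = -98), with a round yellow bead on top, 15 mm above the bench and 8 mm above the deck behind it.
- deck_mid (a point): Middle of the deck's top face, 7 mm above the bench, at dock x = 0 (bay shift not included). The origin of a tote that lies home comes here, give or take that shift and up to 5 mm.
- buffer_rest (a point): Where the free face of the red and black sprung buffer stands, at dock x = +86, 24 mm above the bench (bay shift not included): 176 mm from the sill, so a docked tote keeps it pressed in by 4 mm. Face 90 wide, 12 to 36 above the bench. It yields from 3 N, 1.2 N more per mm, and is solid after 9 mm (14 N); more than 20 N harms it.

How it is judged (in metres and radians):
On the way:
1. the tote's leading edge rests on the sill, its rear edge on the bench, and the fingers have let go (height (world z) of lead_edge above 0.0145 m and height (world z) of tail_edge below 0.004 m and x of lead_edge in the frame of dock above -0.112 m and contact force between the fingers and tote below 0.1 N), for 0.2 s.
At the end, for the whole second after the job is handed in: The tote lies flat on the deck (origin 4 to 10 mm above the bench, within 0.02 rad of level, within 23 mm of the dock's x = 0), so that its rear edge is down behind the sill, at rest and released (height (world z) of tote between 0.004 and 0.01 m and angle between tote's own z axis and vertical below 0.02 rad and x of tote in the frame of dock between -0.023 and 0.023 m and linear speed of tote below 0.01 m/s and contact force between the fingers and tote below 0.1 N); the robot touches nothing.
It fails at once if the buffer is pressed with more than 20 N (contact force between tote and buffer above 20 N).
It fails at once if the tote is rammed or jammed into the bay (over 100 N) (contact force between tote and bay above 100 N).
It fails at once if the tote is carried: both bottom edges more than 25 mm above the bench, or its rear edge more than 35 mm (height (world z) of each of lead_edge, tail_edge above 0.025 m or height (world z) of tail_edge above 0.035 m).
It fails at once if the tote is tilted more than 20 degrees (angle between tote's own z axis and vertical above 0.35 rad).
It fails at once if something else on the bench is moved more than 20 mm (distance of any of board_a, board_b, solder_spool, screwdriver, flux_bottle, spare_tote, clamp_block from where it was at the start of the episode above 0.02 m).
It also fails if it takes over 64 s, if anything falls off the work surface, if the arm or the gripper's body presses on something with over 40 N, if the wrist force passes 120 N, or if a joint passes its speed limit or range.

ROBOT

A 6-joint arm with a two-finger parallel gripper is mounted at the origin on the work surface. World frame = base frame: x ahead of the robot, y to its left, z up, the work surface at z = 0. Lengths are in m, angles in degrees, forces in N, time in s.
With the tool pointing down it reaches from about 0.35 to 0.875 m from the base axis. Payload 4.2 kg.
Tool frame: the origin (TCP) lies midway between the tips of the shut fingers; the grasp point (between the pads) lies 19 mm behind it; z points along the fingers, y is the direction in which the jaws open and shut (so a half turn about z gives the same grasp; the last joint's range is limited). The gripper opens to 87 mm and grips with 3 to 60 N. Pads are 19 mm wide; open, the fingers measure 117 mm over their backs; the gripper's body (75 mm by 190 mm) begins 51 mm behind the grasp point.
Start: joints at [-58.407, 22.042, 0.453, 0, -68.411, -14.817], TCP at [0.18, -0.598, 0.223] pointing down, gripper open.
Joint ranges: [-179.83, 179.83], [-69.29, 118.12], [-61.27, 80.66], [-181.25, 117.63], [-171.15, -9.14], [-177.46, 177.46]. Speed limits (degrees/s): [159.86, 159.86, 180, 180, 180, 180].

INTERFACE

Orientations are given as a 3x3 rotation matrix whose columns are the frame's x, y, z axes.
In Python, from station import r gives the robot as it stands.
- The arm moves only by the tool carry_out, never from a script. Its argument "steps" is a list of rows, each a list of 2 entries, a list of its own where there are three numbers: the shift along the tool's x, y, z in cm, then the turn about the tool's z in degrees. In form: [[[x, y, z], twist], ...]. A call has 1 to 20 rows; each row is the pose to reach, as a shift and turn from the pose measured when the call began, along the tool's axes at that moment; what a row does not reach only later rows make up. A row lasts 1/10 s, in which the tool goes at most 50 mm and 8.59 degrees, less where a joint would pass 70% of its speed; a pose out of reach is approached as far as the arm can. A call with a gripper value outside its range is refused whole. "gripper" is the gripper's target within -1 to 1 (fully open at 1, half-way at 0, shut at -1), set as the call begins (left out, the last holds). The fingers move at their own pace and stop on an object; the grip force is fixed at half the most. Time passes only in rows, so rows that repeat a pose let the fingers close. It gives the time, the measured TCP pose, the force and the opening at its end, in the units of the state.
- r.sense(): the state, without advancing time (a new reading comes with each control period).
- r.capture(name): name is "scene" or "top"; returns the picture (384x512x3 uint8, red, green, blue); there is no depth.
- r.calibration(name): a dict with "camera_matrix" (3x3 intrinsics, pixels), "world_from_camera" (4x4, takes a point from camera to world coordinates). Camera axes: x right, y up, looking along -z (the intrinsics and any distortion apply to the point x, -y, -z); pixel columns grow to the right and rows downward; lengths in m; the calibration is good to about 2 mm. A picture is of the moment at which its call begins. calibration takes no time and is no camera call.
- r.finish_job(): hands the job in, once; it reports no verdict.
Trained networks look in the newest picture that a camera, given by its name, has taken for a name from the list of things; names that differ only in an ending like _2 or _b are one class to them, and where a whole thing is asked for, a point or a joint stands for the part that bears it (a point fixed in the world has none). Each returns a list of dicts, best first, with "confidence" (0 to 1); they miss things now and then, are a little off and sometimes report something else, mostly with a low value. They report only what shows in the picture. A call takes as long as a camera call.
- r.cut_out(camera, target): "pixels" (384x512 bool, what is visible of it).
- r.place_of(camera, target): "centre" ([x, y, z] in m, in world coordinates, good to about 4 mm: a listed point, or the origin of a listed thing).
The state is a dict: "time_s": time; "joints": joint angles; "joint_velocities": joint speeds; "effort": joint torques, N m; "tcp_pos": TCP position; "ee_rot": TCP orientation; "wrist_force": force on the tool from outside, world axes, zero at the start; "moment": the same for the moment, N m; "gripper_width": opening from 0.0 (shut) to 1.0 (fully open).
Only numpy, scipy, OpenCV 4.12 (cv2) and the standard library are available. Lean on these libraries where they do the work, as an engineer would, in place of code of your own. Each camera call takes 0.05 s, during which the arm holds its last target. There are 200 camera calls.

## Working session

There is one attempt and no reset: what is moved stays moved. The work goes in short steps, Python scripts to look and compute and a tool call to move; the robot and the scene stay as the last step left them, time stands still between calls to the robot, and variables do not carry over. Pictures are saved under pics/ and viewed, about 8 in all and at most 12, crops included, and the job is handed in when it is done.

Besides the shell and the picture viewer there is one more tool, called after ">>>" by a JSON object that holds its "method" and its "body". carry_out: Moves the arm, as the interface text tells. Its arguments: {"type":"object","properties":{"steps":{"type":"array","items":{"type":"array"}},"gripper":{"type":"number"}},"required":["steps"]}

```bash
mkdir -p pics; cat > h.py <<'E'
from station import r
import numpy as np, cv2
def pic(c,n):
    im=r.capture(c); cv2.imwrite(f'pics/{n}.png',im[:,:,::-1]); return im
def proj(c,P):
    k=r.calibration(c);T=np.linalg.inv(k['world_from_camera']);K=np.array(k['camera_matrix'])
    p=T[:3,:3]@np.array(P)+T[:3,3]; q=K@np.array([p[0],-p[1],-p[2]]); return q[:2]/q[2]
def unproj(c,uv,z):
    k=r.calibration(c);T=np.array(k['world_from_camera']);K=np.array(k['camera_matrix'])
    d=np.linalg.inv(K)@np.array([uv[0],uv[1],1]); d=T[:3,:3]@np.array([d[0],-d[1],-d[2]]); o=T[:3,3]
    return o+d*(z-o[2])/d[2]
def look(cs=('top','scene'),ts=('tote','lead_edge','tail_edge','dock','sill','deck_mid','buffer_rest')):
    for c in cs:
        for t in ts:
            try:
                print(c,t,[(np.round(o['centre'],4).tolist(),round(o['confidence'],2)) for o in r.place_of(c,t)[:3]])
            except Exception as e: print(c,t,e)
E
python3 - <<'E'
from h import *
a=pic('top','top0');b=pic('scene','scene0')
look()
for c in('top','scene'):
    k=r.calibration(c);print(np.round(k['camera_matrix'],1).tolist(),np.round(k['world_from_camera'],3).tolist())
s=r.sense();print(s['time_s'],s['tcp_pos'],np.round(s['ee_rot'],3).tolist(),s['wrist_force'],s['gripper_width'])
E
```

```text
top tote [([0.5809, -0.12, 0.0026], 0.59)]
top lead_edge [([0.6051, -0.0401, 0.0009], 0.77)]
top tail_edge [([0.5579, -0.2081, 0.0007], 0.96)]
top dock [([0.5573, -0.209, 0.0013], 0.6)]
top sill []
top deck_mid []
top buffer_rest []
scene tote [([0.5797, -0.1258, 0.003], 0.63)]
scene lead_edge [([0.6031, -0.0415, -0.0001], 0.58)]
scene tail_edge [([0.5589, -0.2123, -0.002], 0.78)]
scene dock []
scene sill []
scene deck_mid []
scene buffer_rest []
[[462.7, 0.0, 262.6], [0.0, 462.7, 196.4], [0.0, 0.0, 1.0]] [[0.012, 0.993, -0.119, 0.472], [-0.999, 0.008, -0.033, 0.004], [-0.032, 0.119, 0.992, 0.934], [0.0, 0.0, 0.0, 1.0]]
[[388.0, 0.0, 256.4], [0.0, 388.0, 192.3], [0.0, 0.0, 1.0]] [[-0.206, -0.621, 0.756, 1.109], [0.978, -0.142, 0.15, 0.146], [0.015, 0.771, 0.637, 0.534], [0.0, 0.0, 0.0, 1.0]]
0.8 [ 0.18042454 -0.59836954  0.22258351] [[-0.957, -0.289, 0.0], [-0.289, 0.957, -0.0], [-0.0, -0.0, -1.0]] [0.64090048 0.25724166 0.13001846] 1.0010309299042297
```

View pics/top0.png

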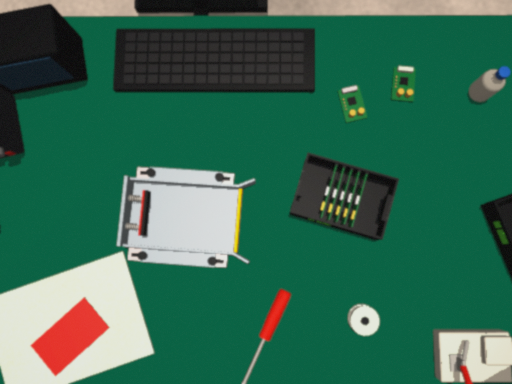

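View pics/scene0.png

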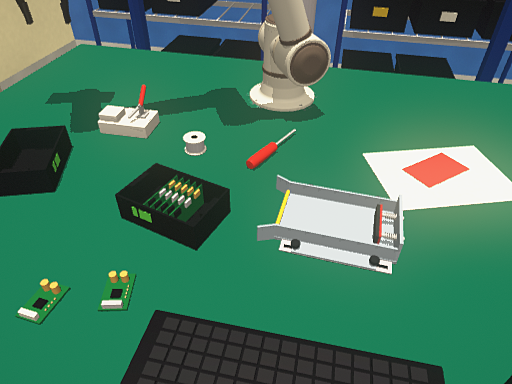

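Top view: tote at (343,197) with boards, leading end to the left; dock sill (yellow) at (239,220), buffer red at (145,213); screwdriver at (275,315), spool at (364,320). The scene view confirms this. Next I measure the dock.

```bash
cat > m.py <<'E'
from h import *
im=cv2.imread('pics/top0.png');hsv=cv2.cvtColor(im,cv2.COLOR_BGR2HSV)
def seg(lo,hi,box):
    m=cv2.inRange(hsv,lo,hi);k=np.zeros_like(m);x0,y0,x1,y1=box;k[y0:y1,x0:x1]=m[y0:y1,x0:x1];v,u=np.nonzero(k);return np.c_[u,v].astype(float)
y=seg((20,120,100),(35,255,255),(220,170,260,270))
P=np.array([unproj('top',p,.014)for p in y])[:,:2]
c=P.mean(0);w,V=np.linalg.eigh(np.cov((P-c).T));d=V[:,1];n=V[:,0];n*=np.sign(n[1])
print('bead',len(y),c,'normal',n,np.degrees(np.arctan2(n[1],n[0])),'half len',((P-c)@d).min(),((P-c)@d).max(),((P-c)@n).min(),((P-c)@n).max())
rd=seg((0,120,80),(8,255,255),(130,180,160,245))
Q=np.array([unproj('top',p,.036)for p in rd])[:,:2]
print('red',len(rd),Q.mean(0)-c,'along n',((Q-c)@n).min(),((Q-c)@n).max(),'lat',((Q-c)@d).min(),((Q-c)@d).max())
E
python3 - <<'E'
from m import *
a=cv2.resize(im[150:280,110:410],None,fx=2.66,fy=2.66,interpolation=cv2.INTER_CUBIC);cv2.imwrite('pics/crop.png',a)
E
```

```text
bead 259 [0.53488634 0.08300123] normal [0.0622812  0.99805864] 86.42923902277568 half len -0.06470128244655524 0.0636245122505319 -0.004007064163645908 0.003998284354344831
red 116 [0.01208186 0.18808584] along n 0.18583353210135792 0.1919916956857688 lat -0.04235792004883857 0.04267398999609319
```

View pics/crop.png

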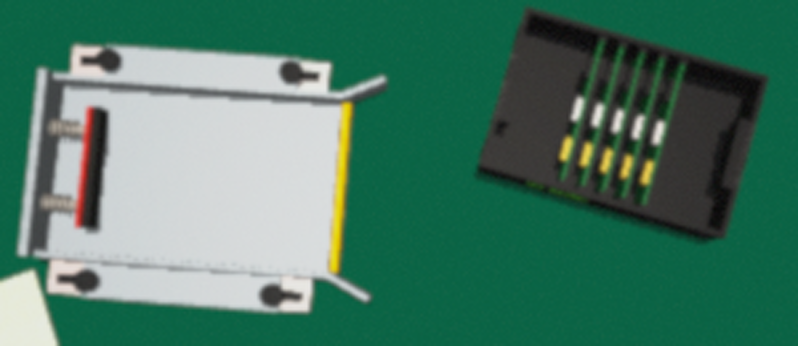

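```bash
python3 - <<'E'
from m import *
C=np.array([(528,10),(765,77),(722,238),(480,172)])/2.66+[110,150]
W=np.array([unproj('top',p,.06) for p in C])[:,:2]
print(W.round(4),np.linalg.norm(W-np.roll(W,-1,0),axis=1))
x=(W[0]+W[3]-W[1]-W[2]);print('yaw',np.degrees(np.arctan2(x[1],x[0])),'ctr',W.mean(0))
u=x/np.linalg.norm(x);lead=W.mean(0)+.09*u
g=W.mean(0)+.084*u
s=r.sense();R=np.array(s['ee_rot']);print('grip',g,'tool shift cm',R.T@(np.r_[g,.034]-s['tcp_pos'])*100)
for n,c in(('L',lead),):print(n,c)
E
```

```text
bead 259 [0.53488634 0.08300123] normal [0.0622812  0.99805864] 86.42923902277568 half len -0.06470128244655524 0.0636245122505319 -0.004007064163645908 0.003998284354344831
red 116 [0.01208186 0.18808584] along n 0.18583353210135792 0.1919916956857688 lat -0.04235792004883857 0.04267398999609319
[[ 0.6604 -0.0544]
 [ 0.6127 -0.2228]
 [ 0.4981 -0.1903]
 [ 0.5429 -0.0204]] [0.17506396 0.11915439 0.17576212 0.12234538]
yaw 74.70713121952055 ctr [ 0.5785182  -0.12195787]
grip [ 0.60067345 -0.04093229] tool shift cm [-56.32523792  41.24262622  18.85749313]
L [ 0.60225597 -0.03514475]
```

>>> {"method": "carry_out", "body": {"gripper": -0.05, "steps": [[[-5.6, 4.1, 0], 3], [[-11, 8.2, 0], 6], [[-17, 12.4, 0], 9], [[-22.5, 16.5, 0], 12], [[-28, 20.6, 0], 15], [[-34, 24.7, 0], 18], [[-39.5, 28.8, 0], 21], [[-45, 33, 2], 24], [[-50.5, 37, 4], 28], [[-54, 39.5, 6], 31], [[-56.4, 41.2, 8], 32.1], [[-56.4, 41.2, 8], 32.1], [[-56.4, 41.2, 8], 32.1], [[-56.4, 41.2, 8], 32.1]]}}

```text
time_s: 2.2
tcp_pos: [0.5977, -0.0457, 0.1446]
ee_rot: [[-0.965, 0.264, 0.001], [0.264, 0.965, -0.0], [-0.001, 0.0, -1.0]]
wrist_force: [0.6, -0.9, -0.2]
gripper_width: 0.473
```

```bash
python3 - <<'E'
from h import *
s=r.sense();print(s['time_s'],s['tcp_pos'],np.round(s['ee_rot'],3).tolist(),s['joints'],s['gripper_width'],s['wrist_force'])
a=pic('scene','s1');print(proj('scene',s['tcp_pos']))
cv2.imwrite('pics/s1c.png',cv2.resize(a[100:280,80:300,::-1],None,fx=3,fy=3))
E
```

```text
2.2 [ 0.59771633 -0.04571326  0.14461136] [[-0.965, 0.264, 0.001], [0.264, 0.965, -0.0], [-0.001, 0.0, -1.0]] [ 1.10940123e+01  2.32535943e+01 -9.55974305e+00  1.58546213e-02
 -5.71482571e+01 -1.16399942e+02] 0.4727928752012202 [ 0.59230418 -0.8960655  -0.179702  ]
[204.86506666 166.16845413]
```

View pics/s1c.png

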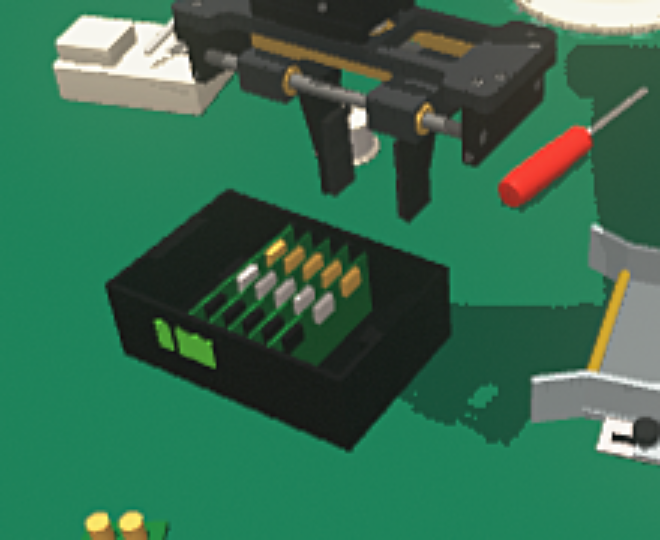

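Gripper hovers above the leading (dock-side) grip at crop (370,210), jaws along the tote. I descend.

>>> {"method": "carry_out", "body": {"steps": [[[-0.3, 0.55, 2], 0], [[-0.3, 0.55, 5], 0], [[-0.3, 0.55, 7.5], 0], [[-0.3, 0.55, 9.5], 0], [[-0.3, 0.55, 10.6], 0], [[-0.3, 0.55, 11], 0], [[-0.3, 0.55, 11], 0], [[-0.3, 0.55, 11], 0]]}}

```text
time_s: 3.05
tcp_pos: [0.6066, -0.0364, 0.0328]
ee_rot: [[-0.966, 0.26, 0.003], [0.26, 0.966, 0.001], [-0.003, 0.002, -1.0]]
wrist_force: [-0.6, 0.3, -0.0]
gripper_width: 0.472
```

>>> {"method": "carry_out", "body": {"gripper": -1, "steps": [[[0, 0, 0], 0], [[0, 0, 0], 0], [[0, 0, 0], 0], [[0, 0, 0], 0], [[0, 0, 0], 0], [[0, 0, 0], 0], [[0, 0, 0], 0]]}}

```text
time_s: 3.75
tcp_pos: [0.606, -0.0372, 0.0333]
ee_rot: [[-0.966, 0.26, 0.002], [0.26, 0.966, -0.0], [-0.002, 0.0, -1.0]]
wrist_force: [-1.5, -4.1, 5.7]
gripper_width: 0.137
```

>>> {"method": "carry_out", "body": {"steps": [[[0, 0, -0.4], 0], [[0, 0, -0.8], 0], [[0, 0, -1.2], 0], [[0, 0, -1.6], 0], [[0, 0, -2.0], 0], [[0, 0, -2.3], 0], [[0, 0, -2.3], 0]]}}

```text
time_s: 4.45
tcp_pos: [0.6064, -0.037, 0.0569]
ee_rot: [[-0.966, 0.26, 0.003], [0.26, 0.966, 0.0], [-0.003, 0.001, -1.0]]
wrist_force: [-0.0, 1.1, -6.9]
gripper_width: 0.137
```

```bash
cat > q.py <<'E'
from h import *
import sys
pic('top','x');look(('top',),('tote','lead_edge','tail_edge'));pic('scene','x');look(('scene',),('tote','lead_edge','tail_edge'))
s=r.sense();print(s['time_s'],s['tcp_pos'].round(4),np.round(s['ee_rot'],3).tolist(),s['wrist_force'].round(1),s['gripper_width'])
E
python3 q.py
```

```text
top tote [([0.582, -0.1144, 0.0242], 0.75)]
top lead_edge [([0.6047, -0.0343, 0.0255], 0.89)]
top tail_edge [([0.5616, -0.2056, 0.019], 0.66)]
scene tote [([0.5819, -0.1195, 0.0235], 0.61)]
scene lead_edge [([0.6044, -0.0294, 0.0223], 0.56)]
scene tail_edge [([0.5602, -0.2038, 0.0194], 0.9)]
4.85 [ 0.6059 -0.0372  0.0561] [[-0.966, 0.26, 0.002], [0.26, 0.966, -0.0], [-0.002, 0.0, -1.0]] [ 0.   0.1 -7.1] 0.14009545853802258
```

It came up flat: the deep grip is carrying the whole 7 N. I set it down and regrip only near the rim, so that it can pivot.

>>> {"method": "carry_out", "body": {"steps": [[[0, 0, 0.5], 0], [[0, 0, 1.0], 0], [[0, 0, 1.5], 0], [[0, 0, 1.9], 0], [[0, 0, 2.2], 0], [[0, 0, 2.3], 0], [[0, 0, 2.3], 0]]}}

```text
time_s: 5.55
tcp_pos: [0.6061, -0.0372, 0.0336]
ee_rot: [[-0.966, 0.26, 0.002], [0.26, 0.966, -0.001], [-0.002, -0.0, -1.0]]
wrist_force: [-0.7, -0.2, -3.1]
gripper_width: 0.135
```

>>> {"method": "carry_out", "body": {"gripper": -0.3, "steps": [[[0, 0, 0], 0], [[0, 0, 0], 0], [[0, 0, 0], 0], [[0, 0, -0.8], 0], [[0, 0, -1.7], 0], [[0, 0, -1.7], 0], [[0, 0, -1.7], 0]]}}

```text
time_s: 6.25
tcp_pos: [0.6064, -0.0372, 0.0513]
ee_rot: [[-0.966, 0.26, 0.003], [0.26, 0.966, -0.0], [-0.003, 0.001, -1.0]]
wrist_force: [-0.2, 0.3, 0.4]
gripper_width: 0.352
```

>>> {"method": "carry_out", "body": {"gripper": -1, "steps": [[[0, 0, 0], 0], [[0, 0, 0], 0], [[0, 0, 0], 0], [[0, 0, 0], 0], [[0, 0, 0], 0]]}}

```text
time_s: 6.75
tcp_pos: [0.6062, -0.0372, 0.0511]
ee_rot: [[-0.966, 0.26, 0.003], [0.26, 0.966, -0.0], [-0.003, 0.0, -1.0]]
wrist_force: [-0.1, 0.4, -0.2]
gripper_width: 0.134
```

>>> {"method": "carry_out", "body": {"steps": [[[0, 0, -0.3], 0], [[0, 0, -0.6], 0], [[0, 0, -0.9], 0], [[0, 0, -0.9], 0]]}}

```text
time_s: 7.15
tcp_pos: [0.6059, -0.0371, 0.06]
ee_rot: [[-0.965, 0.261, 0.002], [0.261, 0.965, 0.0], [-0.002, 0.001, -1.0]]
wrist_force: [-1.4, -0.7, -4.8]
gripper_width: 0.133
```

```bash
python3 q.py
```

```text
top tote [([0.5833, -0.1133, 0.0087], 0.82)]
top lead_edge [([0.6078, -0.0358, 0.0119], 0.81)]
top tail_edge [([0.5641, -0.2018, 0.0024], 0.91)]
scene tote [([0.5828, -0.1179, 0.006], 0.97)]
scene lead_edge [([0.609, -0.0306, 0.0094], 0.62)]
scene tail_edge []
7.55 [ 0.6061 -0.0372  0.0599] [[-0.966, 0.26, 0.002], [0.26, 0.966, -0.0], [-0.002, 0.0, -1.0]] [ 0.  -0.  -5.6] 0.13199742122704508
```

>>> {"method": "carry_out", "body": {"steps": [[[0, 0, -0.4], 0], [[0, 0, -0.8], 0], [[0, 0, -1.1], 0], [[0.7, 0.3, -1.2], -1], [[1.5, 0.7, -1.2], -2], [[2.3, 1.1, -1.2], -3], [[3.1, 1.5, -1.2], -4], [[3.9, 1.9, -1.2], -5], [[4.7, 2.3, -1.2], -6], [[5.5, 2.7, -1.2], -7], [[6.3, 3.1, -1.2], -8], [[7.1, 3.5, -1.2], -9], [[7.9, 3.9, -1.2], -10], [[8.5, 4.2, -1.2], -11], [[8.9, 4.4, -1.2], -11.5], [[8.9, 4.4, -1.2], -11.5], [[8.9, 4.4, -1.2], -11.5]]}}

```text
time_s: 9.25
tcp_pos: [0.5318, 0.0288, 0.0719]
ee_rot: [[-0.998, 0.062, 0.003], [0.062, 0.998, 0.0], [-0.003, 0.0, -1.0]]
wrist_force: [-0.1, 0.7, -4.9]
gripper_width: 0.139
```

```bash
python3 q.py; python3 - <<'E'
from h import *
a=pic('top','t2');cv2.imwrite('pics/t2c.png',cv2.resize(a[130:280,110:410,::-1],None,fx=2.66,fy=2.66,interpolation=cv2.INTER_CUBIC))
E
```

```text
top tote []
top lead_edge []
top tail_edge [([0.522, -0.1383, -0.0003], 0.86)]
scene tote [([0.5269, -0.0496, 0.0132], 0.91)]
scene lead_edge [([0.5294, 0.0363, 0.0235], 0.83)]
scene tail_edge [([0.5251, -0.1418, -0.0032], 0.96)]
9.65 [0.5317 0.0284 0.0717] [[-0.998, 0.063, 0.003], [0.063, 0.998, -0.0], [-0.003, -0.0, -1.0]] [-0.4 -0.2 -5.1] 0.13445739954692346
```

View pics/t2c.png

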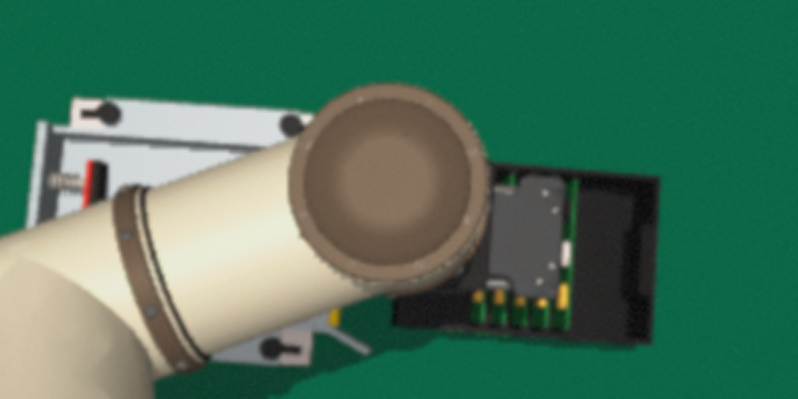

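The tote is now straight in front of the mouth (rear corners at crop (659,177) and (652,344)), nose up. I check its lateral offset from the dock axis.

```bash
python3 - <<'E'
from m import *
axis=n; lat=np.array([-n[1],n[0]])  # tote +y direction
for nm,p,z in(('tailR(up)',(659,177),.059),('tailL(low)',(652,344),.059),('lowlead',(393,327),.075),('up',(488,163),.068)):
    w=unproj('top',np.array(p)/2.66+[110,130],z)[:2]-c; print(nm,'along',w@n,'lat',w@lat)
for nm,w in(('tcp',(.5317,.0284)),('tail top',(.522,-.1383)),('tail sc',(.5251,-.1418)),('lead sc',(.5294,.0363)),('orig sc',(.5269,-.0496))):
    w=np.array(w)-c;print(nm,w@n,w@lat)
E
```

```text
bead 259 [0.53488634 0.08300123] normal [0.0622812  0.99805864] 86.42923902277568 half len -0.06470128244655524 0.0636245122505319 -0.004007064163645908 0.003998284354344831
red 116 [0.01208186 0.18808584] along n 0.18583353210135792 0.1919916956857688 lat -0.04235792004883857 0.04267398999609319
tailR(up) along -0.2273208774064138 lat -0.05798936146677211
tailL(low) along -0.22837022166096532 lat 0.06010736359102296
lowlead along -0.04698413459903109 lat 0.06177757104258694
up along -0.10515758669463059 lat -0.05826959052686052
tcp -0.05469368087899357 -0.00022048063489093638
tail top -0.221674184077424 -0.0009215880438952115
tail sc -0.2249743175992951 -0.004233554036749423
lead sc -0.046952264373357734 0.0025670757297892406
orig sc -0.1328412046858308 -0.00028773284530603677
```

>>> {"method": "carry_out", "body": {"steps": [[[-0.1, 0.5, 0], 0], [[-0.1, 1.0, 0], 0], [[-0.1, 1.5, 0], 0], [[-0.1, 2.0, 0], 0], [[-0.1, 2.5, 0], 0], [[-0.1, 3.0, 0], 0], [[-0.1, 3.5, 0], 0], [[-0.1, 4.0, 0], 0], [[-0.1, 4.5, 0], 0], [[-0.1, 4.9, 0], 0], [[-0.1, 4.9, 0], 0], [[-0.1, 4.9, 0.2], 0], [[-0.1, 4.9, 0.4], 0], [[-0.1, 4.9, 0.5], 0], [[-0.1, 4.9, 0.5], 0]]}}

```text
time_s: 11.2
tcp_pos: [0.536, 0.0772, 0.0667]
ee_rot: [[-0.998, 0.062, 0.003], [0.062, 0.998, -0.0], [-0.003, -0.0, -1.0]]
wrist_force: [-0.2, 1.7, -3.2]
gripper_width: 0.133
```

```bash
python3 q.py
```

```text
top tote [([0.5293, 0.003, 0.0141], 0.82)]
top lead_edge []
top tail_edge [([0.526, -0.0923, 0.0014], 0.61)]
scene tote [([0.5313, -0.0018, 0.0118], 0.68), ([0.5343, 0.0856, 0.0187], 0.67)]
scene lead_edge [([0.5371, 0.0871, 0.0165], 0.8)]
scene tail_edge [([0.5261, -0.0915, -0.0002], 0.68)]
11.6 [0.5358 0.0772 0.0668] [[-0.998, 0.062, 0.003], [0.062, 0.998, -0.0], [-0.003, -0.0, -1.0]] [ 0.7  1.1 -5.4] 0.13473580211665415
```

>>> {"method": "carry_out", "body": {"steps": [[[0, 0.3, 0], 0], [[0, 0.3, 0.1], 0], [[0, 0.3, 0.2], 0], [[0, 0.3, 0.25], 0], [[0, 0.3, 0.25], 0]]}}

```text
time_s: 12.1
tcp_pos: [0.5356, 0.08, 0.0664]
ee_rot: [[-0.998, 0.062, 0.002], [0.062, 0.998, -0.001], [-0.002, -0.001, -1.0]]
wrist_force: [-5.7, 0.9, 10.6]
gripper_width: 0.132
```

```bash
python3 q.py
```

```text
top tote [([0.5322, 0.0053, 0.0079], 0.71)]
top lead_edge []
top tail_edge [([0.5231, -0.0885, -0.001], 0.55)]
scene tote [([0.5296, -0.0011, 0.0095], 0.94)]
scene lead_edge [([0.5351, 0.0889, 0.0173], 0.59)]
scene tail_edge [([0.5265, -0.0889, -0.0042], 0.68)]
12.5 [0.5356 0.08   0.0664] [[-0.998, 0.062, 0.002], [0.062, 0.998, -0.001], [-0.002, -0.001, -1.0]] [-5.6  0.5 10.8] 0.13381036336044172
```

Contact with the sill is established (+10 N). I ease off and open.

>>> {"method": "carry_out", "body": {"steps": [[[0, 0, -0.1], 0], [[0, 0, -0.12], 0], [[0, 0, -0.12], 0]]}}

```text
time_s: 12.8
tcp_pos: [0.5356, 0.0802, 0.0672]
ee_rot: [[-0.998, 0.062, 0.002], [0.062, 0.998, -0.001], [-0.002, -0.0, -1.0]]
wrist_force: [-0.1, 1.2, -4.0]
gripper_width: 0.138
```

>>> {"method": "carry_out", "body": {"gripper": -0.2, "steps": [[[0, 0, 0], 0], [[0, 0, 0], 0], [[0, 0, 0], 0], [[0, 0, 0], 0], [[0, 0, -0.5], 0], [[0, 0, -1.5], 0], [[0, 0, -3], 0], [[0, 0, -5], 0], [[0, 0, -7], 0], [[0, 0, -7], 0]]}}

```text
time_s: 13.8
tcp_pos: [0.5377, 0.081, 0.1412]
ee_rot: [[-0.998, 0.061, 0.01], [0.061, 0.998, 0.002], [-0.01, 0.002, -1.0]]
wrist_force: [1.2, -0.4, -0.5]
gripper_width: 0.397
```

```bash
python3 q.py; python3 - <<'E'
from h import *
a=pic('scene','s3');cv2.imwrite('pics/s3c.png',cv2.resize(a[130:290,120:420,::-1],None,fx=2.66,fy=2.66))
E
```

```text
top tote [([0.5297, 0.0038, 0.013], 0.97)]
top lead_edge []
top tail_edge []
scene tote [([0.531, -0.0004, 0.0096], 0.63)]
scene lead_edge [([0.5334, 0.0879, 0.0137], 0.71)]
scene tail_edge [([0.5299, -0.0923, -0.0029], 0.63)]
14.2 [0.5351 0.0801 0.1365] [[-0.998, 0.062, 0.001], [0.062, 0.998, -0.001], [-0.001, -0.001, -1.0]] [-0.4  0.   0.1] 0.40123823856253593
```

View pics/s3c.png

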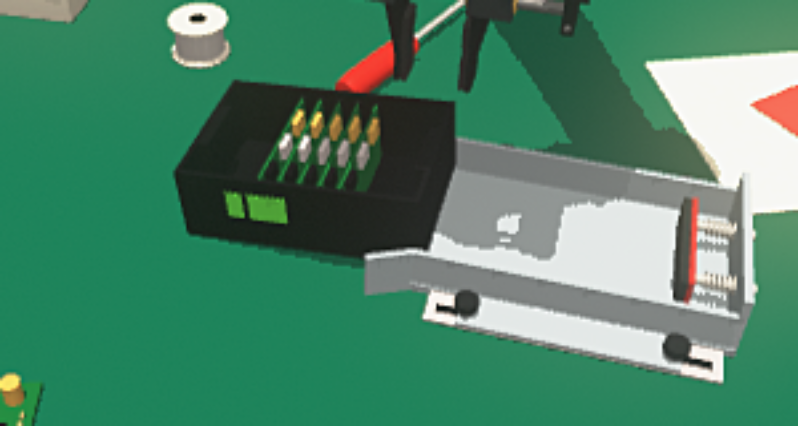

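The tote's front rests between the rails with the yellow sill hidden under it (crop (440,240)), its rear on the bench, and it is released. Next I go behind, turning the jaws crosswise so that two spread fingers push evenly.

>>> {"method": "carry_out", "body": {"gripper": 0.2, "steps": [[[0, -2, 0], -8], [[0, -4.5, 0], -16], [[0, -7, 0], -24], [[0, -9.5, 0], -32], [[0, -12, 0], -40], [[0, -14.5, 0], -48], [[0, -17, 0], -56], [[0, -19.5, 0], -64], [[0, -20.9, 0], -72], [[0, -20.9, 0], -80], [[0, -20.9, 0], -87], [[0, -20.9, 0], -90], [[0, -20.9, 3], -90], [[0, -20.9, 6], -90], [[0, -20.9, 8.5], -90], [[0, -20.9, 10.3], -90], [[0, -20.9, 10.5], -90], [[0, -20.9, 10.5], -90], [[0, -20.9, 10.5], -90]]}}

```text
time_s: 16.15
tcp_pos: [0.5233, -0.1286, 0.0328]
ee_rot: [[-0.062, -0.998, 0.003], [-0.998, 0.062, -0.001], [0.001, -0.003, -1.0]]
wrist_force: [0.1, -1.5, 0.8]
gripper_width: 0.6
```

```bash
python3 q.py
```

```text
top tote []
top lead_edge []
top tail_edge []
scene tote [([0.5302, -0.001, 0.0093], 0.8)]
scene lead_edge [([0.5351, 0.0875, 0.0169], 0.86)]
scene tail_edge [([0.5243, -0.0895, -0.0024], 0.66)]
16.55 [ 0.5225 -0.1286  0.0322] [[-0.062, -0.998, 0.002], [-0.998, 0.062, -0.001], [0.001, -0.002, -1.0]] [-0.6  0.1 -0.1] 0.5997595921671379
```

>>> {"method": "carry_out", "body": {"steps": [[[-0.6, 0, 0], 0], [[-1.2, 0, 0], 0], [[-1.6, 0, 0], 0], [[-1.9, 0, 0], 0], [[-2.2, 0, 0], 0], [[-2.5, 0, 0], 0], [[-2.8, 0, 0], 0], [[-3.1, 0, 0], 0], [[-3.4, 0, 0], 0], [[-3.7, 0, 0], 0], [[-4.0, 0, 0], 0]]}}

```text
time_s: 17.65
tcp_pos: [0.5248, -0.0886, 0.0321]
ee_rot: [[-0.062, -0.998, 0.002], [-0.998, 0.062, -0.001], [0.001, -0.002, -1.0]]
wrist_force: [-0.1, -3.4, -0.3]
gripper_width: 0.603
```

>>> {"method": "carry_out", "body": {"steps": [[[-0.3, 0, 0], 0], [[-0.6, 0, 0], 0], [[-0.9, 0, 0], 0], [[-1.2, 0, 0], 0], [[-1.5, 0, 0], 0], [[-1.8, 0, 0], 0], [[-2.1, 0, 0], 0], [[-2.4, 0, 0], 0]]}}

```text
time_s: 18.45
tcp_pos: [0.5263, -0.0644, 0.032]
ee_rot: [[-0.062, -0.998, 0.001], [-0.998, 0.062, -0.001], [0.001, -0.001, -1.0]]
wrist_force: [0.7, -3.5, -0.4]
gripper_width: 0.599
```

```bash
python3 q.py
```

```text
top tote []
top lead_edge []
top tail_edge []
scene tote [([0.5336, 0.0399, 0.015], 0.77)]
scene lead_edge [([0.5353, 0.1294, 0.022], 0.65)]
scene tail_edge []
18.85 [ 0.5268 -0.0643  0.0322] [[-0.062, -0.998, 0.003], [-0.998, 0.062, -0.001], [0.001, -0.003, -1.0]] [-0.3  0.  -0.4] 0.5999410920637569
```

>>> {"method": "carry_out", "body": {"steps": [[[-0.3, 0, 0], 0], [[-0.6, 0, 0], 0], [[-0.9, 0, 0], 0], [[-1.2, 0, 0], 0], [[-1.5, 0, 0], 0], [[-1.8, 0, 0], 0], [[-2.1, 0, 0], 0], [[-2.4, 0, 0], 0], [[-2.7, 0, 0], 0], [[-3.0, 0, 0], 0], [[-3.3, 0, 0], 0], [[-3.6, 0, 0], 0]]}}

```text
time_s: 20.05
tcp_pos: [0.5291, -0.0285, 0.0325]
ee_rot: [[-0.062, -0.998, 0.003], [-0.998, 0.062, -0.001], [0.001, -0.003, -1.0]]
wrist_force: [-0.4, -6.5, 1.2]
gripper_width: 0.6
```

>>> {"method": "carry_out", "body": {"steps": [[[-0.2, 0, 0], 0], [[-0.4, 0, 0], 0], [[-0.6, 0, 0], 0], [[-0.8, 0, 0], 0], [[-1.0, 0, 0], 0], [[-1.0, 0, 0], 0], [[-0.5, 0, 0], 0], [[-0.5, 0, 0], 0]]}}

```text
time_s: 20.85
tcp_pos: [0.5297, -0.023, 0.0325]
ee_rot: [[-0.062, -0.998, 0.004], [-0.998, 0.062, -0.0], [0.0, -0.004, -1.0]]
wrist_force: [-0.0, 0.7, -0.2]
gripper_width: 0.598
```

```bash
python3 q.py
```

```text
top tote []
top lead_edge []
top tail_edge []
scene tote [([0.533, 0.0877, 0.0172], 0.67)]
scene lead_edge [([0.5412, 0.1779, 0.0076], 0.84)]
scene tail_edge [([0.5345, -0.0017, 0.021], 0.9)]
21.25 [ 0.5295 -0.0233  0.0324] [[-0.061, -0.998, 0.003], [-0.998, 0.061, -0.001], [0.001, -0.003, -1.0]] [-0.5 -0.3  0.7] 0.597132148250323
```

It tipped forward onto the deck (lead z 8 mm, tail 21 mm). I push on, then slowly into the buffer.

>>> {"method": "carry_out", "body": {"steps": [[[-0.4, 0, 0], 0], [[-0.8, 0, 0], 0], [[-1.1, 0, 0], 0], [[-1.4, 0, 0], 0], [[-1.7, 0, 0], 0], [[-2.0, 0, 0], 0], [[-2.3, 0, 0], 0], [[-2.6, 0, 0], 0], [[-2.9, 0, 0], 0], [[-3.2, 0, 0], 0], [[-3.5, 0, 0], 0], [[-3.8, 0, 0], 0], [[-4.1, 0, 0], 0], [[-4.4, 0, 0], 0], [[-4.7, 0, 0], 0], [[-5.0, 0, 0], 0], [[-5.3, 0, 0], 0], [[-5.6, 0, 0], 0], [[-5.9, 0, 0], 0], [[-6.2, 0, 0], 0]]}}

```text
time_s: 23.25
tcp_pos: [0.5333, 0.0388, 0.0324]
ee_rot: [[-0.062, -0.998, 0.003], [-0.998, 0.062, -0.001], [0.001, -0.003, -1.0]]
wrist_force: [-0.5, -2.4, -0.3]
gripper_width: 0.604
```

>>> {"method": "carry_out", "body": {"steps": [[[-0.3, 0, 0], 0], [[-0.6, 0, 0], 0], [[-0.9, 0, 0], 0], [[-1.2, 0, 0], 0], [[-1.5, 0, 0], 0], [[-1.8, 0, 0], 0], [[-2.1, 0, 0], 0], [[-2.3, 0, 0], 0], [[-2.4, 0, 0], 0], [[-2.5, 0, 0], 0]]}}

```text
time_s: 24.25
tcp_pos: [0.5347, 0.0639, 0.0323]
ee_rot: [[-0.062, -0.998, 0.002], [-0.998, 0.062, -0.001], [0.001, -0.003, -1.0]]
wrist_force: [-0.3, -3.2, -1.7]
gripper_width: 0.599
```

```bash
python3 q.py;python3 - <<'E'
from h import *
a=pic('scene','s4');cv2.imwrite('pics/s4c.png',cv2.resize(a[130:290,170:420,::-1],None,fx=3.2,fy=3.2))
E
```

```text
top tote []
top lead_edge [([0.547, 0.2461, 0.0084], 0.72)]
top tail_edge []
scene tote [([0.5411, 0.16, 0.0143], 0.73)]
scene lead_edge [([0.5453, 0.2513, 0.0079], 0.74)]
scene tail_edge [([0.5353, 0.07, 0.0126], 0.8)]
24.65 [0.5349 0.0639 0.0325] [[-0.062, -0.998, 0.003], [-0.998, 0.062, -0.001], [0.001, -0.003, -1.0]] [-0.9 -0.4 -1.1] 0.6013169154110688
```

View pics/s4c.png

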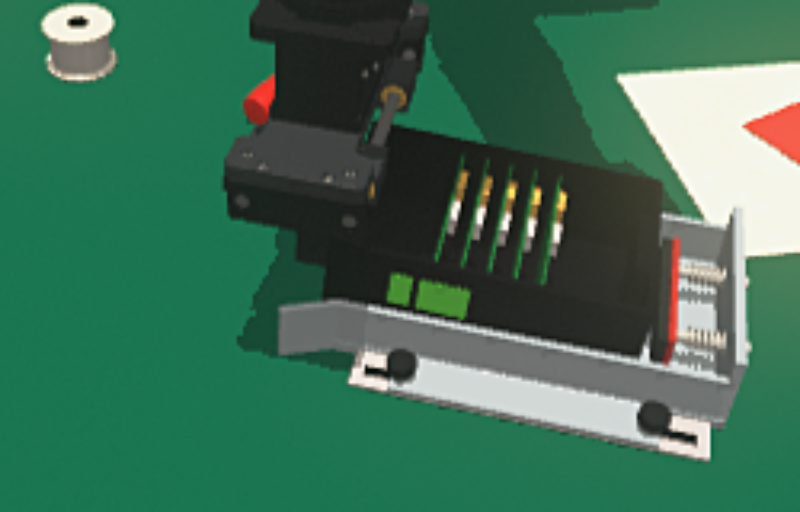

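The tote's front stands just short of the red/black buffer (crop (655,280)), rear still on the sill. I close the last ~14 mm in small steps, watching the force.

>>> {"method": "carry_out", "body": {"steps": [[[-0.2, 0, 0], 0], [[-0.4, 0, 0], 0], [[-0.6, 0, 0], 0], [[-0.8, 0, 0], 0], [[-1.0, 0, 0], 0], [[-1.0, 0, 0], 0]]}}

```text
time_s: 25.3
tcp_pos: [0.5352, 0.0736, 0.0323]
ee_rot: [[-0.062, -0.998, 0.002], [-0.998, 0.062, -0.002], [0.002, -0.002, -1.0]]
wrist_force: [-0.4, -3.9, -1.5]
gripper_width: 0.604
```

>>> {"method": "carry_out", "body": {"steps": [[[-0.1, 0, 0], 0], [[-0.2, 0, 0], 0], [[-0.2, 0, 0], 0]]}}

```text
time_s: 25.6
tcp_pos: [0.535, 0.0747, 0.0322]
ee_rot: [[-0.062, -0.998, 0.001], [-0.998, 0.062, -0.003], [0.003, -0.001, -1.0]]
wrist_force: [0.5, -6.7, -1.5]
gripper_width: 0.601
```

```bash
python3 q.py
```

```text
top tote []
top lead_edge [([0.5475, 0.2565, 0.0105], 0.78)]
top tail_edge [([0.5446, 0.2583, 0.01], 0.57)]
scene tote [([0.5395, 0.1718, 0.0134], 0.7)]
scene lead_edge [([0.545, 0.2616, 0.0084], 0.63)]
scene tail_edge []
26.0 [0.535  0.0747 0.0322] [[-0.062, -0.998, 0.001], [-0.998, 0.062, -0.003], [0.003, -0.001, -1.0]] [ 0.8 -6.3 -0.9] 0.6017662769107154
```

>>> {"method": "carry_out", "body": {"steps": [[[-0.1, 0, 0], 0], [[-0.2, 0, 0], 0], [[-0.3, 0, 0], 0], [[-0.3, 0, 0], 0]]}}

```text
time_s: 26.4
tcp_pos: [0.5346, 0.0763, 0.0317]
ee_rot: [[-0.063, -0.998, -0.001], [-0.998, 0.063, -0.005], [0.005, 0.001, -1.0]]
wrist_force: [1.3, -8.4, -2.7]
gripper_width: 0.596
```

>>> {"method": "carry_out", "body": {"steps": [[[-0.1, 0, 0], 0], [[-0.2, 0, 0], 0], [[-0.2, 0, 0], 0]]}}

```text
time_s: 26.7
tcp_pos: [0.5343, 0.0769, 0.0313]
ee_rot: [[-0.064, -0.998, -0.003], [-0.998, 0.064, -0.007], [0.007, 0.002, -1.0]]
wrist_force: [2.5, -8.8, -3.7]
gripper_width: 0.599
```

```bash
python3 q.py
```

```text
top tote []
top lead_edge [([0.5452, 0.2617, 0.0094], 0.91)]
top tail_edge []
scene tote [([0.5429, 0.1753, 0.0129], 0.89)]
scene lead_edge [([0.546, 0.2623, 0.0078], 0.65)]
scene tail_edge [([0.5371, 0.0852, 0.0135], 0.6)]
27.1 [0.5343 0.0768 0.0313] [[-0.064, -0.998, -0.003], [-0.998, 0.064, -0.007], [0.007, 0.002, -1.0]] [ 2.  -8.6 -3.1] 0.601719535361055
```

>>> {"method": "carry_out", "body": {"steps": [[[-0.15, 0, 0], 0], [[-0.25, 0, 0], 0], [[-0.35, 0, 0], 0], [[-0.4, 0, 0], 0], [[-0.4, 0, 0], 0]]}}

```text
time_s: 27.6
tcp_pos: [0.5339, 0.0786, 0.0308]
ee_rot: [[-0.066, -0.998, -0.005], [-0.998, 0.066, -0.01], [0.01, 0.004, -1.0]]
wrist_force: [3.0, -12.1, -3.6]
gripper_width: 0.603
```

```bash
python3 q.py
```

```text
top tote []
top lead_edge [([0.5462, 0.2667, 0.0107], 0.86)]
top tail_edge []
scene tote [([0.538, 0.1737, 0.0128], 0.64)]
scene lead_edge [([0.5438, 0.2669, 0.0081], 0.72)]
scene tail_edge [([0.5379, 0.089, 0.0108], 0.95)]
28.0 [0.5339 0.0786 0.0307] [[-0.066, -0.998, -0.005], [-0.998, 0.066, -0.009], [0.01, 0.004, -1.0]] [  2.8 -11.4  -2.6] 0.601177667799425
```

>>> {"method": "carry_out", "body": {"steps": [[[-0.25, 0, 0.1], 0], [[-0.3, 0, 0.2], 0], [[-0.3, 0, 0.4], 0], [[-0.3, 0, 0.6], 0], [[-0.3, 0, 0.6], 0]]}}

```text
time_s: 28.5
tcp_pos: [0.5338, 0.0789, 0.0247]
ee_rot: [[-0.068, -0.998, -0.007], [-0.998, 0.068, -0.012], [0.013, 0.006, -1.0]]
wrist_force: [2.6, -14.5, 0.2]
gripper_width: 0.597
```

```bash
python3 q.py;python3 - <<'E'
from h import *
a=pic('scene','s5');cv2.imwrite('pics/s5c.png',cv2.resize(a[130:290,170:420,::-1],None,fx=3.2,fy=3.2))
E
```

```text
top tote []
top lead_edge [([0.5466, 0.2641, 0.0098], 0.58)]
top tail_edge []
scene tote [([0.5417, 0.1775, 0.0113], 0.92), ([0.5363, 0.0882, 0.0045], 0.71)]
scene lead_edge [([0.5471, 0.2667, 0.0062], 0.65), ([0.5423, 0.1805, 0.0106], 0.63)]
scene tail_edge [([0.5361, 0.0906, 0.0045], 0.78)]
28.9 [0.5338 0.0789 0.0248] [[-0.068, -0.998, -0.007], [-0.998, 0.068, -0.012], [0.013, 0.006, -1.0]] [  2.3 -14.   -0.5] 0.599948227961991
```

View pics/s5c.png

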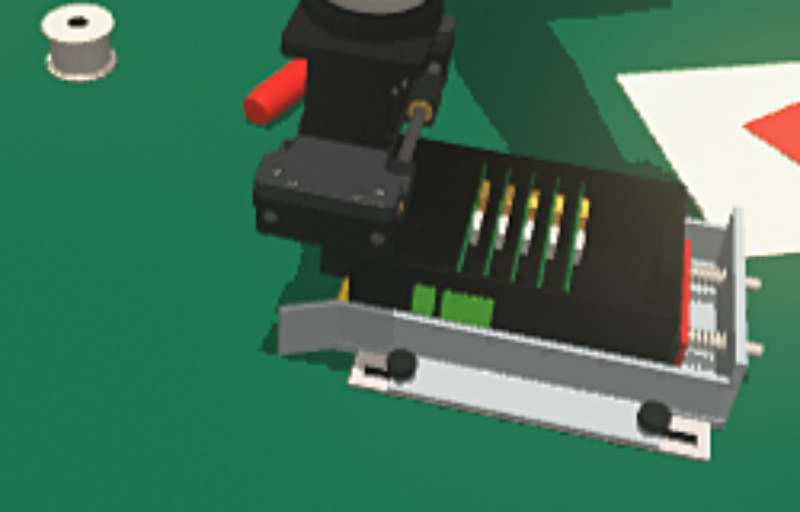

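The yellow sill is visible again behind the tote (crop (344,288)), the buffer is pressed and the tail reads about 5 mm: it seems to have dropped. I back off gently.

>>> {"method": "carry_out", "body": {"steps": [[[0.1, 0, 0], 0], [[0.3, 0, 0], 0], [[0.6, 0, 0], 0], [[1.0, 0, 0], 0], [[2.0, 0, 0], 0], [[4.0, 0, 0], 0], [[6.0, 0, -1], 0], [[8.0, 0, -4], 0], [[11.0, 0, -8], 0], [[14.0, 0, -12], 0], [[18.0, 0, -16], 0], [[22.0, 0, -18], 0], [[22.0, 0, -18], 0], [[22.0, 0, -18], 0]]}}

```text
time_s: 30.35
tcp_pos: [0.5197, -0.1394, 0.2081]
ee_rot: [[-0.071, -0.997, -0.005], [-0.997, 0.071, -0.012], [0.012, 0.004, -1.0]]
wrist_force: [-0.1, 0.3, 0.1]
gripper_width: 0.6
```

```bash
python3 q.py;python3 - <<'E'
from h import *
a=pic('scene','s6');b=pic('top','t6')
f=lambda a:cv2.resize(a,(400,256))
cv2.imwrite('pics/s6c.png',np.hstack([cv2.resize(a[130:290,170:420,::-1],(400,256),interpolation=2),cv2.resize(b[130:290,110:360,::-1],(400,256),interpolation=2)]))
E
```

```text
top tote [([0.5407, 0.1782, 0.0083], 0.89)]
top lead_edge [([0.5438, 0.2613, 0.0089], 0.86)]
top tail_edge []
scene tote [([0.5423, 0.1754, 0.0087], 0.91)]
scene lead_edge [([0.5445, 0.2658, 0.0097], 0.7)]
scene tail_edge [([0.5384, 0.0857, 0.0053], 0.91)]
30.75 [ 0.52   -0.1376  0.207 ] [[-0.067, -0.998, -0.008], [-0.998, 0.067, -0.012], [0.013, 0.007, -1.0]] [ 0.5 -0.  -0.4] 0.5991265478011101
```

View pics/s6c.png

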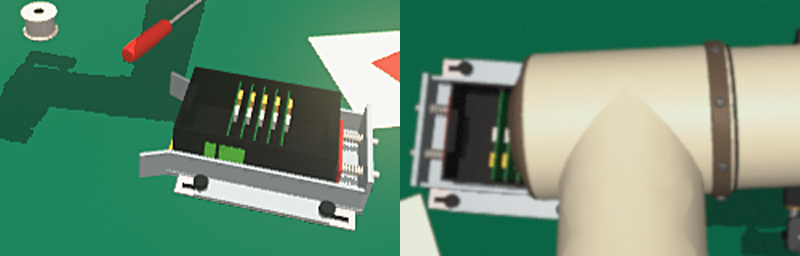

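Looks docked: the yellow sill shows behind the tote and the buffer is pressed. I check flatness by projecting the expected rim corners.

```bash
python3 - <<'E'
from m import *
lat=np.array([-n[1],n[0]])
def C(tail,zt,z0=.007):
    th=np.arcsin((z0-zt)/.18)
    out=[]
    for x in(0,.18):
        for y in(-.06,.06):
            a=x*np.cos(th)-.06*np.sin(th);zz=zt+x*np.sin(th)+.06*np.cos(th)
            p=c+n*(tail+a)+lat*y
            out.append(((proj('scene',[*p,zz])-[170,130])*1.6).round(1).tolist())
    return out
print('flat',C(.004,.007));print('stuck',C(.0,.015))
a=cv2.imread('pics/s6.png')[130:290,170:420]
vis=cv2.resize(a,None,fx=3.2,fy=3.2,interpolation=2)
for col,t,z in(((0,255,255),.004,.007),((0,0,255),.0,.015)):
    for p in C(t,z): cv2.drawMarker(vis,tuple(int(2*q) for q in p),col,cv2.MARKER_CROSS,14,1)
vis=np.clip(vis.astype(float)*1.8,0,255).astype(np.uint8);cv2.imwrite('pics/v.png',vis)
E
```

```text
bead 259 [0.53488634 0.08300123] normal [0.0622812  0.99805864] 86.42923902277568 half len -0.06470128244655524 0.0636245122505319 -0.004007064163645908 0.003998284354344831
red 116 [0.01208186 0.18808584] along n 0.18583353210135792 0.1919916956857688 lat -0.04235792004883857 0.04267398999609319
flat [[171.6, 128.0], [193.1, 66.8], [336.5, 160.1], [339.3, 92.2]]
stuck [[170.8, 122.5], [192.5, 61.6], [335.0, 159.9], [338.0, 92.0]]
```

View pics/v.png

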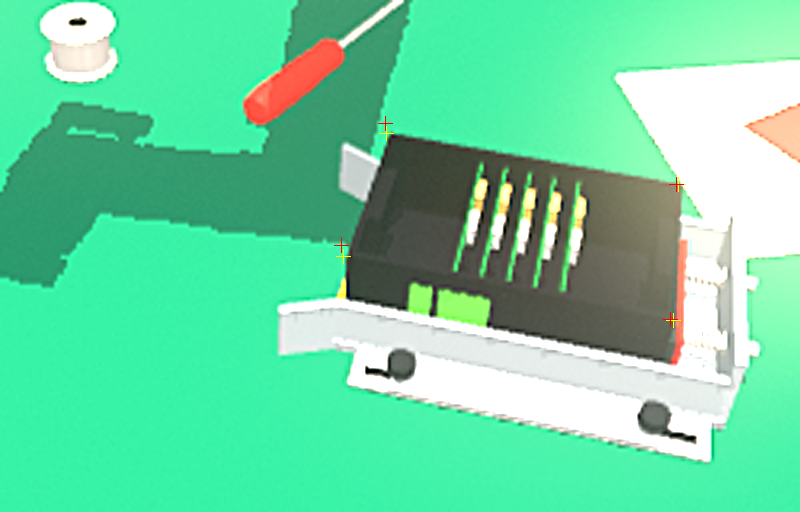

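The rear rim corners coincide with the "flat, dropped" prediction, not the "stuck on sill" one. I hand in.

```bash
python3 -c "
from station import r
print(r.finish_job(), r.sense()['time_s'])"
```

```text
the job is handed in; nothing more can be done
the job is handed in; nothing more can be done
```

The tote is docked. My last checks show it flat on the deck between sill and buffer, and the job is handed in at about 31 s of robot time.

**What I did:**
- My first grip on the leading end was too deep, and both ends came up. By the network readings the tail was about 19 mm and the lead 22–25 mm off the bench, close to the 25 mm carry limit.
- I set the tote down, regripped only near the rim so it could pivot, turned it in line with the dock and rested the leading edge on the sill. The tail stayed on the bench and I let go.
- I then pushed from behind with two spread fingers and backed off once so it could tip forward. I eased it into the buffer; the wrist force peaked at about 14.5 N in the readings, and that includes friction.
- The rear edge dropped when I moved the fingers down slightly, and I withdrew.

**Last checks:**
- The rim corners in the picture match the flat pose, not the one with the tail still on the sill.
- The network put the origin at about 8.5 mm, the lead edge at 9 mm and the tail edge at 5 mm. These agree with a flat tote on the 7 mm deck within their 4 mm error.
- The gripper was well clear, with no wrist force beyond noise.
- The spool and screwdriver looked unmoved. I did not measure the other items on the bench.

**Less certain:** the lead-edge height while it rested on the sill read 13.7 to 17 mm against the required 14.5 mm. I judged that stage done from the picture and the contact force.

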